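# Feed a two-cup filter carrier out under the rinse needle and hold its tail down

## Robot

A 6-joint arm with a two-finger parallel gripper is mounted at the origin on a cart in front of the work surface, level with it; the furniture and walls round the work are solid. World frame = base frame: x ahead of the robot, y to its left, z up, the work surface at z = 0. Lengths are in m, angles in degrees, forces in N, time in s.
With the tool pointing down it reaches from about 0.25 to 0.725 m from the base axis. Payload 9.7 kg.
Tool frame: the origin (TCP) lies between the finger pads; the fingertips stand 19 mm ahead of it and the grasp point (between the pads) is the TCP; z points along the fingers, y is the line along which they close (so a half turn about z gives the same grasp; the last joint's range is limited). The gripper opens to 85 mm and grips with 20 to 120 N. Pads are 22 mm wide; open, the fingers measure 114 mm over their backs; the gripper's body (76 mm by 85 mm) begins 54 mm behind the grasp point. The pads swing forward as they close: fully open they stand 13 mm farther back than shut.
Start: joints at [-75.86, 4.979, 10.078, 95.1, 0, 90], TCP at [0.134, -0.533, 0.25] pointing down, gripper open.
Joint ranges: [-179.16, 179.16], [-48.56, 103.87], [-65.8, 70.77], [-126.05, 130.52], [-82.76, 87.17], [-180, 180]. Speed limits (degrees/s): [127.2, 127.2, 147.25, 180, 180, 180].

## Interface

Orientations are given as [roll, pitch, yaw] about the fixed x, y, z axes, in that order (R = Rz(yaw) Ry(pitch) Rx(roll)).
In Python, from workcell import telemetry, camera, calibration, workorder gives the robot as it stands.
- The arm moves only by the tool play_rows, never from a script. Its argument "increments" is a list of rows, each a list of 3 entries, a list of its own where there are three numbers: the shift along the tool's x, y, z in mm, then the turn, a rotation vector about the tool's x, y, z in degrees, then the closure, from 0 (fully open) to 1 (shut). In form: [[[x, y, z], [ax, ay, az], jaw], ...]. A call has 1 to 20 rows; each row is the pose to reach, as a shift and turn from the pose commanded when the call began, along the tool's axes at that moment; what a row does not reach only later rows make up. A row lasts 1/10 s, in which the tool goes at most 50 mm and 8.59 degrees, less where a joint would pass 70% of its speed; a pose out of reach is approached as far as the arm can. A call with a gripper value outside its range is refused whole. The fingers move at their own pace and stop on an object; "grip_force" is the grip in N (left out, the last holds). Time passes only in rows, so rows that repeat a pose let the fingers close. It gives the time, the measured TCP pose, the force, the opening and the grip force at its end, in the units of the state.
- telemetry.get_obs(): the state, without advancing time (a new reading comes with each control period).
- camera(name): name is "scene" or "top"; returns (picture, depth): 480x640x3 uint8, red, green, blue; 480x640 float32, m along the optical axis (not along the pixel's ray), 0 where there is no reading.
- calibration(name): a dict with "vertical_fov" (degrees; the focal length in pixels is half the picture's height over the tangent of half this angle, whatever the lens; pixels are square), "cx", "cy" (the principal point, pixels), "rvec" (rotation vector, rad) and "tvec" (3), from world to camera coordinates, as OpenCV has them. Camera axes: x right, y down, z forward; pixel columns grow to the right and rows downward; lengths in m; the calibration is good to about 2 mm. A picture is of the moment at which its call begins. calibration takes no time and is no camera call.
- workorder.job_done(): hands the job in; it is judged then, once.
The state is a dict: "time": time; "q": joint angles; "qd": joint speeds; "joint_efforts": joint torques, N m; "ee_pos": TCP position; "tcp_rot": TCP orientation; "wrist_force": force on the tool from outside, world axes, zero at the start; "torque": the same for the moment, N m; "opening": finger opening in m; "grasp_force": force on a finger pad.
Only numpy, scipy, OpenCV 4.12 (cv2) and the standard library are available. Lean on these libraries where they do the work, as an engineer would, in place of code of your own. Each camera call takes 0.05 s, during which the arm holds its last target. There are 200 camera calls.

## Task

Slide the filter carrier outward along its deck (the black knob is its handle) until its outer cup is centred under the syringe needle, and let it rest there, level, for two seconds; then slide it farther out until the inner cup is centred under the needle. By then most of the carrier hangs out over the drain tray and would tip if let go, so finish while still holding it, level, still and down on the deck. Do not lift the carrier off the deck, do not hit the needle or its stand, and leave the other things on the bench alone.

Things in the scene. Friction and masses are not known exactly. Their poses are not given: they have to be found in the camera images.
- carrier: loose filter carrier on the deck: white plastic plate 270 (x) x 56 (y) x 8 mm, 0.4 to 0.6 kg, two short steel cups on its outer half, black knob near its tail. Origin: centre of its underside; x axis outward (towards needle and tray), z up. It slides (2 to 4 N if not pressed) between the deck's side cheeks, 1.5 mm play each side; nothing holds it down. Centre of mass within 15 mm of its middle
- carrier_knob (a point): grasp point of the upright round black knob at the tail of the carrier, on the knob's axis, 110 mm behind the carrier's origin and 27 mm above the carrier's upper face. The knob is 21 mm in diameter there and stands 44 mm above the plate, its head 25 mm in diameter over the top 6 mm; it is fixed to the plate
- cup_outer (a point): centre of the mouth of the outer cup (nearer the carrier's outer end), 105 mm outward of the carrier's origin; cup 30 mm in diameter outside, 26 mm inside, rim 14 mm above the plate
- cup_inner (a point): centre of the mouth of the inner cup (nearer the knob), 30 mm outward of the carrier's origin, 75 mm behind the outer cup; same size
- needle_tip (a point): lower end of the upright blunt steel needle of the syringe clamped in the stand, 2 mm thick; fixed, 8 mm above the cups' rims when the carrier lies on the deck. It stands over the deck's centre line, 65 to 85 mm beyond the deck's outer edge
- deck: fixed slide deck: dark metal plate 250 mm long (x = -250 mm to 0), 74 mm wide, on two grey feet, with two side cheeks 11 mm high along it. Origin: on the bench below the middle of its outer edge; x axis points outward, the way the carrier slides. A steel drain tray (244 x 154 x 21 mm) fixed to it lies on the bench from x = -38 to 206 mm
- needle_stand: fixed stand that carries the syringe over the tray, on the side away from the robot; origin on the bench below the needle tip; post 150 mm away from the needle in -y of the deck, 314 mm tall, clamp arm 184 mm above the bench; syringe top 258 mm above the bench
- glass_beaker: bystander, to be left alone: clear glass beaker, 53 mm across, 66 mm tall, behind the deck; origin at the centre of its underside
- stock_bottle: bystander, to be left alone: white reagent bottle with screw cap, 44 mm across, 100 mm tall, behind the deck; origin at the centre of its underside
- forceps: bystander, to be left alone: steel forceps, 132 mm long, lying flat on the robot's side of the deck; origin at the centre of its underside
- dropper: bystander, to be left alone: small white dropper bottle, 28 mm across, 66 mm tall, beyond the tray; origin at the centre of its underside
- marker: bystander, to be left alone: marker pen, 138 mm long, lying at the right; origin at the centre of its underside
- tube_rack: bystander, to be left alone: blue tube rack with tubes, 60 x 94 x 48 mm, at the left; origin at the centre of its underside
- tip_box: bystander, to be left alone: pipette tip box with clear lid, 85 x 122 x 83 mm, at the right; origin at the centre of its underside
- pocket_scale: bystander, to be left alone: flat pocket scale with steel cover, 78 x 119 x 18 mm, at the right; origin at the centre of its underside
- deck_edge (a point): middle of the deck's outer edge, on its upper face, 66 mm above the bench, where the carrier's underside lies. The carrier is stable by itself with the outer cup under the needle; with the inner cup there it tips over this edge unless its tail is held down (2 to 7 N at the knob)

How it is judged (in metres and radians):
On the way, in this order (a step that is already met when the one before it is completed fails the run):
1. the outer cup rests centred under the needle, carrier level on the deck, for a second (horizontal distance between cup_outer and needle_tip below 0.006 m and angle between carrier's own z axis and vertical below 0.035 rad and contact force between carrier and deck above 0.5 N and linear speed of carrier below 0.01 m/s), for 1 s.
2. the inner cup is centred under the needle, carrier level on the deck (horizontal distance between cup_inner and needle_tip below 0.006 m and angle between carrier's own z axis and vertical below 0.035 rad and contact force between carrier and deck above 0.5 N and linear speed of carrier below 0.01 m/s), for 0.2 s.
At the end, for the whole second after the job is handed in: The inner cup's centre is within 6 mm (horizontally) of the needle tip; the carrier is level within 2 degrees, at rest, bears on the deck (not lifted more than 3 mm), is touched by the fingers with more than 1 N, and does not touch the needle stand (all of step 2 and contact force between the fingers and carrier above 1 N and z of carrier in the frame of deck below 0.069 m and contact force between carrier and needle_stand below 0.3 N and angular speed of carrier below 0.1 rad/s); the arm keeps its last pose, push and grip.
It fails at once if the carrier tips (more than 7 degrees) (angle between carrier's own z axis and vertical above 0.12 rad).
It fails at once if the carrier is lifted off the deck (more than 12 mm) (z of carrier in the frame of deck above 0.078 m).
It fails at once if the carrier or the robot hits the needle or its stand (contact force between any of carrier, the arm, the fingers and needle_stand above 1 N).
It fails at once if a bystander is pushed more than 30 mm (distance of any of glass_beaker, stock_bottle, forceps, dropper, marker, tube_rack, tip_box, pocket_scale from where it was at the start of the episode above 0.03 m).
It also fails if it takes over 42 s, if anything falls off the work surface, if the arm or the gripper's body presses on something with over 40 N, if the wrist force passes 120 N, or if a joint passes its speed limit or range.

## Working session

There is one attempt and no reset: what is moved stays moved. The work goes in short steps, Python scripts to look and compute and a tool call to move; the robot and the scene stay as the last step left them, time stands still between calls to the robot, and variables do not carry over. Pictures are saved under pics/ and viewed, at most 10 in all, crops included, and the job is handed in when it is done.

Besides the shell and the picture viewer there is one more tool, called in YAML: its name, and indented under it one key for each argument. play_rows: Moves the arm, as the interface text tells. Its arguments: {"type":"object","properties":{"increments":{"type":"array"},"grip_force":{"type":"number"}},"required":["increments"]}

```bash
mkdir -p pics; cat > h.py <<'E'
import numpy as np, cv2
from workcell import telemetry, camera, calibration, workorder
def cal(n):
    c=calibration(n); f=240/np.tan(np.radians(c["vertical_fov"])/2)
    R=cv2.Rodrigues(np.array(c["rvec"],float))[0]; t=np.array(c["tvec"],float)
    return f,c["cx"],c["cy"],R,t
def ray(n,u,v):
    f,cx,cy,R,t=cal(n); d=R.T@np.array([(u-cx)/f,(v-cy)/f,1]); return -R.T@t,d
def onz(n,u,v,z):
    o,d=ray(n,u,v); return o+d*(z-o[2])/d[2]
def atd(n,u,v,dep):
    o,d=ray(n,u,v); return o+d*dep
def proj(n,P):
    f,cx,cy,R,t=cal(n); p=R@np.array(P)+t; return f*p[0]/p[2]+cx,f*p[1]/p[2]+cy
def tri(a,b):
    (o1,d1),(o2,d2)=ray(*a),ray(*b)
    A=np.c_[d1,-d2]; s=np.linalg.lstsq(A,o2-o1,rcond=None)[0]
    p,q=o1+s[0]*d1,o2+s[1]*d2; return (p+q)/2,np.linalg.norm(p-q)
E
python3 - <<'E'
from h import *
for n in("scene","top"):
    im,d=camera(n); cv2.imwrite(f"pics/{n}.png",im[...,::-1]); np.save(n+"_d.npy",d)
    c=calibration(n); print(n,c,"cam",-cv2.Rodrigues(np.array(c["rvec"]))[0].T@np.array(c["tvec"]),(d>0).mean())
print(telemetry.get_obs())
E
```

```text
scene {'vertical_fov': 50.57100476079908, 'cx': 316.63657972201366, 'cy': 241.97584873423034, 'rvec': array([ 1.13154711, -1.97123718,  1.28151232]), 'tvec': array([0.26070076, 0.31939671, 0.68469141])} cam [-0.28544606  0.48208076  0.57000013] 0.9955338541666666
top {'vertical_fov': 54.49398621281874, 'cx': 311.1036296271507, 'cy': 240.0610199691895, 'rvec': array([ 2.0989079 , -2.13109651,  0.1771112 ]), 'tvec': array([-0.02622501,  0.59626338,  1.0007275 ])} cam [ 0.40012141 -0.05400848  1.09300468] 0.99603515625
{'time': 0.1, 'q': array([-7.58592672e+01,  5.00826165e+00,  1.00398100e+01,  9.50988244e+01,
        9.31318999e-04,  8.99995331e+01]), 'qd': array([-0.05457516, -0.05883182,  0.12249247, -0.02837192, -0.00548044,
       -0.01260359]), 'joint_efforts': array([-1.23187641e-03, -5.21559620e+01,  4.65655375e+01,  1.59687881e-02,
       -5.67347001e-05,  9.33636272e-06]), 'ee_pos': array([ 0.13432948, -0.53316581,  0.24965825]), 'tcp_rot': array([-1.79932724e+02, -9.31866578e-04,  1.41411986e+01]), 'wrist_force': array([0.67632825, 0.28508092, 0.43174003]), 'torque': array([-0.00631805,  0.0332706 , -0.0148435 ]), 'grasp_force': 0.0, 'opening': 0.08513736495167737}
```

View pics/scene.png

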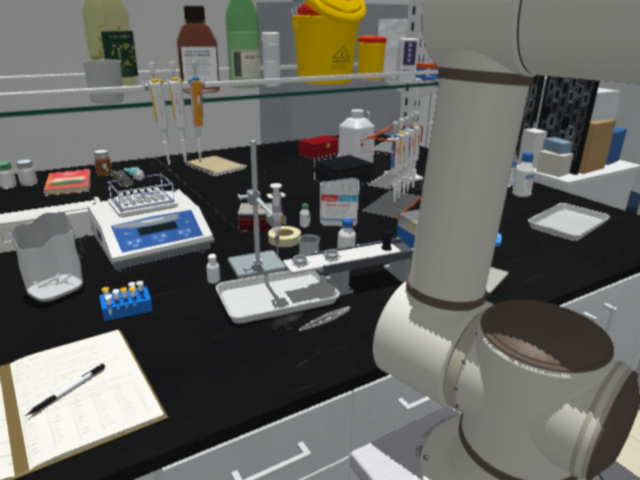

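View pics/top.png

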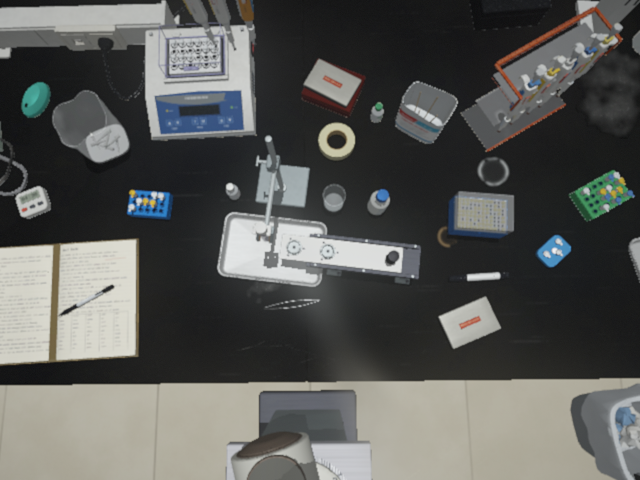

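The scene view shows the carrier with its knob at about (388,240) and the cups at (300,261) and (331,255). In the top view the knob is at (392,258), the cups at (294,247) and (327,251), and the clamp and syringe around (268,240). I'll zoom in on both.

```bash
python3 - <<'E'
from h import *
a=cv2.imread("pics/scene.png")[170:320,215:415]; b=cv2.imread("pics/top.png")[180:300,215:435]
cv2.imwrite("pics/sc.png",cv2.resize(a,None,fx=4,fy=4,interpolation=cv2.INTER_CUBIC))
cv2.imwrite("pics/tc.png",cv2.resize(b,None,fx=3.6,fy=3.6,interpolation=cv2.INTER_CUBIC))
E
```

```text
(no output)
```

View pics/sc.png

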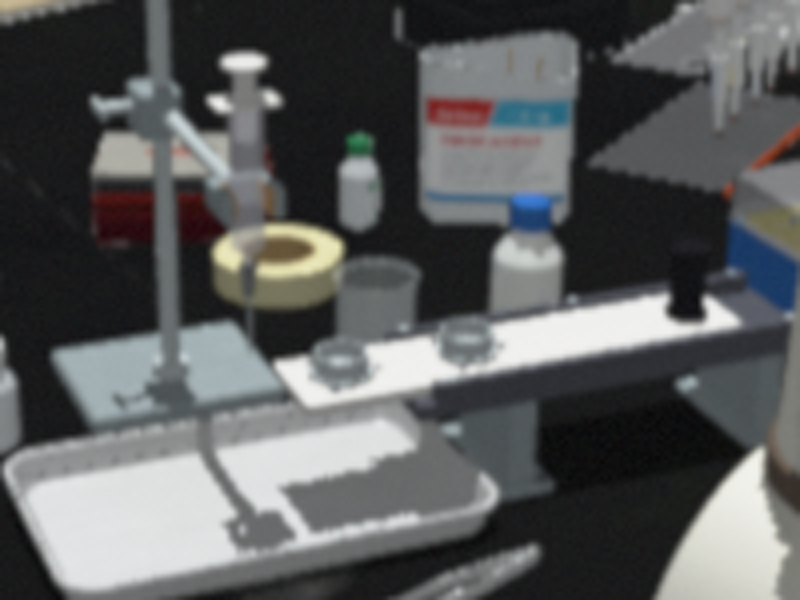

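View pics/tc.png

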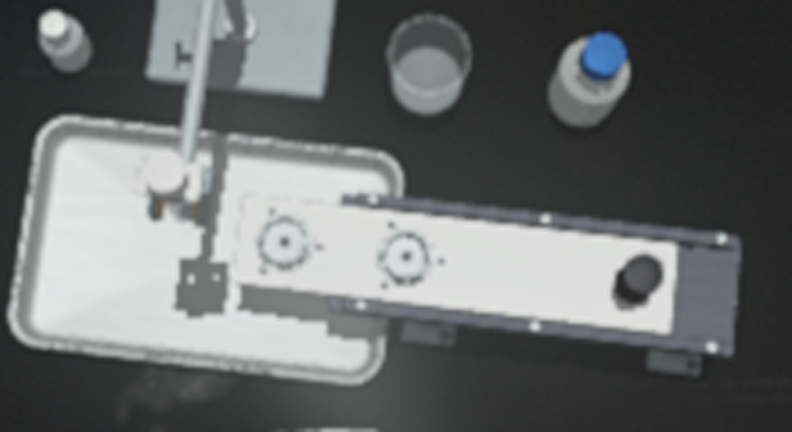

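The needle appears as a thin dark line at scene (277.3, 236–255). The syringe plunger's top is at top-view (261.7, 227.5). Next I compute the points.

```bash
python3 - <<'E'
from h import *
np.set_printoptions(precision=4,suppress=True)
S=lambda x,y:(215+x/4-.4,170+y/4-.4); T=lambda x,y:(215+x/3.6-.4,180+y/3.6-.4)
pairs=dict(cupO=(S(340,351),T(284,241)),cupI=(S(467,330),T(406,257)),knobtop=(S(690,247),T(641,271)),
 plunger=(S(243,62),T(165,172)))
for k,(s,t) in pairs.items(): print(k,*tri(("scene",*s),("top",*t)))
zs=dict(cupO=.088,cupI=.088,knobtop=.118,plunger=.258)
for k,(s,t) in pairs.items(): print(k,"scene",onz("scene",*s,zs[k]),"top",onz("top",*t,zs[k]))
# plate corners, deck top: rectangle corners in the top view
for n,p,z in [("plate",[(240,196),(676,242),(671,333),(236,286)],.074),("cheeks",[(740,236),(732,352)],.077)]:
    for q in p: print(n,onz("top",*T(*q),z))
d=np.load("top_d.npy")
for q in [(340,225),(500,280),(705,300)]:
    u,v=T(*q); print("top depth",atd("top",u,v,d[int(round(v)),int(round(u))]))
for y in (262,290,320,335): print("needle ray z=.1",onz("scene",*S(249,y),.1))
im=cv2.imread("pics/scene.png"); print(im[232:262,272:283].mean(2).astype(int))
E
```

```text
cupO [0.5765 0.0035 0.0866] 0.0013641377062333536
cupI [ 0.5654 -0.0706  0.0866] 0.0014044812965395845
knobtop [ 0.5495 -0.2092  0.1138] 0.0013595431022655018
plunger [0.5837 0.0546 0.2555] 0.0010362052100388243
cupO scene [0.5746 0.0054 0.088 ] top [0.5759 0.0029 0.088 ]
cupI scene [ 0.5634 -0.0684  0.088 ] top [ 0.5648 -0.0711  0.088 ]
knobtop scene [ 0.5413 -0.2033  0.118 ] top [ 0.5492 -0.208   0.118 ]
plunger scene [0.5772 0.0584 0.258 ] top [0.5829 0.0538 0.258 ]
plate [0.6071 0.0308 0.074 ]
plate [ 0.5736 -0.2372  0.074 ]
plate [ 0.5176 -0.2314  0.074 ]
plate [0.5507 0.0334 0.074 ]
cheeks [ 0.5762 -0.2758  0.077 ]
cheeks [ 0.5051 -0.267   0.077 ]
top depth [ 0.5882 -0.0309  0.0716]
top depth [ 0.5518 -0.1286  0.0739]
top depth [ 0.5384 -0.2544  0.0671]
needle ray z=.1 [0.6806 0.0065 0.1   ]
needle ray z=.1 [0.6457 0.024  0.1   ]
needle ray z=.1 [0.6105 0.0417 0.1   ]
needle ray z=.1 [0.5938 0.0501 0.1   ]
[[209 196 179 153 129 119 115 106  97  85  81]
 [215 210 198 168 135 118 105  95  86  82  81]
 [216 215 205 173 139 119  98  89  93  92  88]
 [212 213 196 152 126 113  96 109
[... 536 characters left out ...]
  25  30  38  54  69  59  49  50  54  55]
 [ 25  30  27  29  52  68  51  35  31  31  31]
 [ 55  40  32  30  52  69  52  32  29  27  27]
 [107  84  52  36  53  70  52  31  26  24  28]
 [152 132  93  53  54  70  51  30  27  23  25]
 [173 163 134  86  62  70  51  30  26  26  27]
 [176 174 160 122  83  74  52  32  25  26  27]
 [175 176 171 150 112  87  54  30  24  24  25]
 [175 176 176 168 138 104  64  34  28  25  28]
 [177 178 176 173 152 121  86  53  28  24  25]
 [178 177 176 175 161 141 122  82  44  27  26]
 [176 176 175 173 170 159 151 118  70  38  26]
 [173 174 173 175 172 169 168 148 107  63  41]
 [173 173 174 173 175 175 174 166 144 102  75]
 [175 173 174 174 174 175 176 175 167 142 111]]
```

play_rows:
  increments:
    - [[20,-9,0],[0,0,8],0]
    - [[20,-9,0],[0,0,8],0]

```text
time: 0.3
ee_pos: [0.1525, -0.5188, 0.2501]
tcp_rot: [-180.0, -0.0, 6.0]
wrist_force: [-1.2, -0.4, -0.1]
opening: 0.0849
grasp_force: 0.0
```

```bash
python3 - <<'E'
from h import *
np.set_printoptions(precision=4,suppress=True)
o=telemetry.get_obs(); print(o["time"],o["q"],o["ee_pos"],o["tcp_rot"])
# needle on the centreline, scene camera vertical plane
p0=np.array([.5789,.0321]); u=np.array([.1240,.9923])
for uu,v in((277,246),(277.0,254)):
    o,d=ray("scene",uu,v); A=np.c_[u,-d[:2]]; s=np.linalg.solve(A,o[:2]-p0); print("needle",o+d*s[1],"ahead of outer end",s[0])
E
```

```text
0.3 [-73.6315   3.7409   8.7414  95.0427   0.0214 100.4026] [ 0.1525 -0.5188  0.2501] [-179.9546   -0.0134    5.9658]
needle [0.5818 0.0553 0.1233] ahead of outer end 0.023386227385846135
needle [0.5818 0.0557 0.1048] ahead of outer end 0.023759748706467666
```

play_rows:
  increments:
    - [[43,-26,0],[0,0,-8.4],0]
    - [[85,-53,0],[0,0,-16.7],0]
    - [[128,-79,0],[0,0,-25],0]
    - [[171,-106,0],[0,0,-33.4],0]
    - [[213,-132,0],[0,0,-41.7],0]
    - [[256,-159,10],[0,0,-50],0]
    - [[299,-185,20],[0,0,-58.4],0]
    - [[341,-212,30],[0,0,-66.8],0]
    - [[384,-238,40],[0,0,-75.1],0]
    - [[427,-264,50],[0,0,-83.4],0]
    - [[427,-264,60],[0,0,-91.8],0]
    - [[427,-264,60],[0,0,-100],0]
    - [[427,-264,60],[0,0,-108.5],0]
    - [[427,-264,60],[0,0,-117],0]
    - [[427,-264,60],[0,0,-125],0]
    - [[427,-264,60],[0,0,-133.5],0]
    - [[427,-264,60],[0,0,-142],0]
    - [[427,-264,60],[0,0,-150.3],0]
    - [[427,-264,60],[0,0,-158.7],0]
    - [[427,-264,60],[0,0,-166.9],0]

```text
time: 2.3
ee_pos: [0.5478, -0.212, 0.1899]
tcp_rot: [-180.0, -0.0, 173.6]
wrist_force: [-0.2, 0.5, -0.7]
opening: 0.0853
grasp_force: 0.0
```

```bash
python3 - <<'E'
from h import *
np.set_printoptions(precision=4,suppress=True)
o=telemetry.get_obs(); print(o["time"],o["q"],o["ee_pos"],o["tcp_rot"])
im,d=camera("scene"); im2,_=camera("top")
a=im[200:300,265:425,::-1]; b=im2[180:300,300:460,::-1]
cv2.imwrite("pics/c2.png",cv2.resize(np.vstack([a,b]),None,fx=2.7,fy=2.7,interpolation=cv2.INTER_CUBIC))
E
```

```text
2.3 [-21.1488   9.3338   8.1861  88.8811  -0.0105 -14.7116] [ 0.5478 -0.212   0.1899] [-179.9972   -0.0304  173.5628]
```

View pics/c2.png

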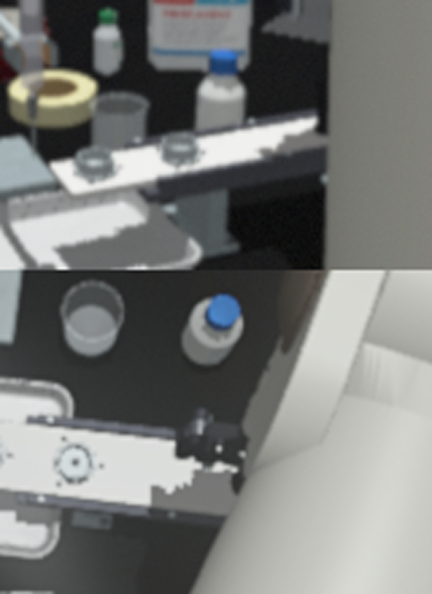

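The top view shows the fingers over the knob; the arm hides the rest. The clearance is ample, so I descend.

play_rows:
  increments:
    - [[0,2,15],[0,0,0],0]
    - [[0,2,30],[0,0,0],0]
    - [[0,2,45],[0,0,0],0]
    - [[0,2,60],[0,0,0],0]
    - [[0,2,72],[0,0,0],0]
    - [[0,2,82],[0,0,0],0]
    - [[0,2,88],[0,0,0],0]
    - [[0,2,88],[0,0,0],0]
    - [[0,2,88],[0,0,0],0]
  grip_force: 30

```text
time: 3.3
ee_pos: [0.5483, -0.2096, 0.1027]
tcp_rot: [-180.0, 0.0, 173.0]
wrist_force: [0.7, 0.4, 0.6]
opening: 0.0851
grasp_force: 0.0
```

play_rows:
  increments:
    - [[0,0,0],[0,0,0],0.4]
    - [[0,0,0],[0,0,0],0.5]
    - [[0,0,0],[0,0,0],0.6]
    - [[0,0,0],[0,0,0],0.7]
    - [[0,0,0],[0,0,0],0.8]
    - [[0,0,0],[0,0,0],1]
    - [[0,0,0],[0,0,0],1]
    - [[0,0,0],[0,0,0],1]
  grip_force: 30

```text
time: 4.1
ee_pos: [0.5482, -0.2097, 0.1026]
tcp_rot: [-180.0, 0.0, 173.0]
wrist_force: [-0.9, -1.8, 4.6]
opening: 0.0231
grasp_force: 29.3
```

play_rows:
  increments:
    - [[0,0,0],[0,0,0],1]
    - [[0,0,0],[0,0,0],1]

```text
time: 4.3
ee_pos: [0.5482, -0.2097, 0.1026]
tcp_rot: [-180.0, 0.0, 173.0]
wrist_force: [-2.0, -2.3, 5.5]
opening: 0.0231
grasp_force: 29.4
```

```bash
python3 - <<'E'
from h import *
np.set_printoptions(precision=4,suppress=True)
o=telemetry.get_obs(); print(o["time"],o["wrist_force"],o["torque"],o["opening"])
im,d=camera("scene"); a=im[170:320,215:415,::-1]; np.save("a0.npy",im)
cv2.imwrite("pics/c3.png",cv2.resize(a,None,fx=4,fy=4,interpolation=cv2.INTER_CUBIC))
E
```

```text
4.3 [-2.0436 -2.2945  5.4819] [-0.4106  0.2702  0.0083] 0.023146168017432224
```

View pics/c3.png

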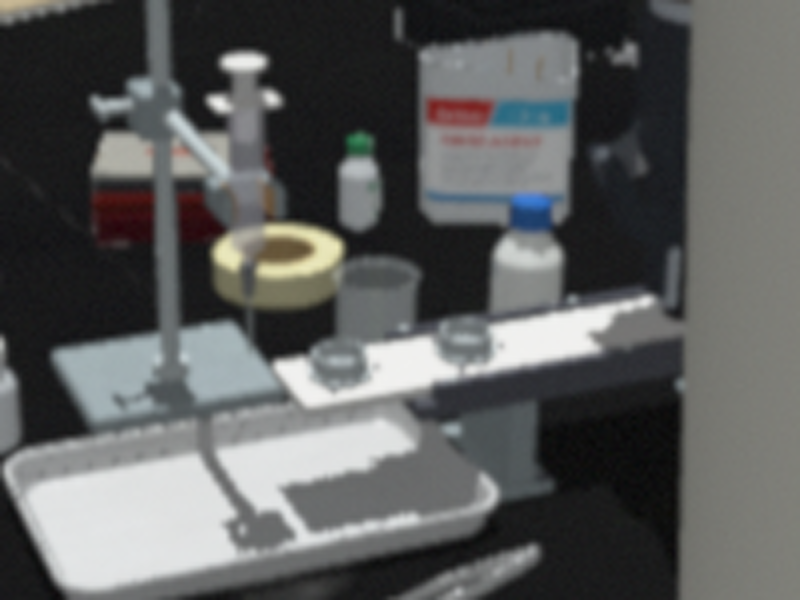

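The carrier is still level and gripped, with the outer cup at scene (299.5, 258) and the needle at column 277. I slide it 40 mm first.

play_rows:
  increments:
    - [[0,2,0],[0,0,0],1]
    - [[0,5,0],[0,0,0],1]
    - [[0,9,0],[0,0,0],1]
    - [[0,13,0],[0,0,0],1]
    - [[0,17,0],[0,0,0],1]
    - [[0,21,0],[0,0,0],1]
    - [[0,25,0],[0,0,0],1]
    - [[0,29,0],[0,0,0],1]
    - [[0,33,0],[0,0,0],1]
    - [[0,36,0],[0,0,0],1]
    - [[0,39,0],[0,0,0],1]
    - [[0,40,0],[0,0,0],1]
    - [[0,40,0],[0,0,0],1]

```text
time: 5.65
ee_pos: [0.5532, -0.1704, 0.1026]
tcp_rot: [-179.9, 0.1, 173.0]
wrist_force: [-1.1, -3.7, 4.1]
opening: 0.0232
grasp_force: 29.4
```

```bash
python3 - <<'E'
from h import *
im,d=camera("scene"); a=im[215:290,245:345,::-1]; im2,_=camera("top"); b=im2[205:280,235:335,::-1]
cv2.imwrite("pics/c4.png",cv2.resize(np.hstack([a,b]),None,fx=4,fy=4,interpolation=cv2.INTER_CUBIC))
E
```

```text
(no output)
```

View pics/c4.png

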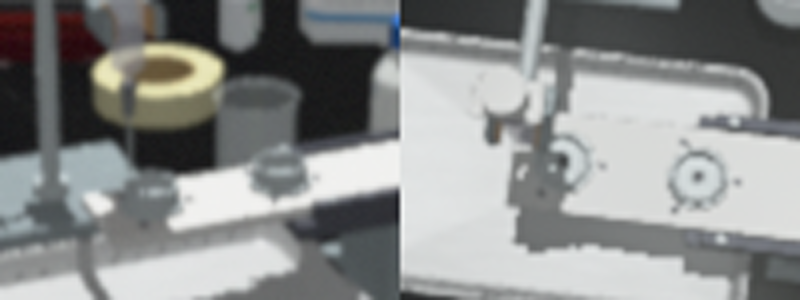

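```bash
python3 - <<'E'
from h import *
np.set_printoptions(precision=4,suppress=True)
p0=np.array([.5789,.0321]); u=np.array([.1240,.9923])
def s(c):
    o,d=ray("scene",c,255); return np.linalg.solve(np.c_[u,-d[:2]],o[:2]-p0)[0]*1000
for n,c in dict(O0=299.6,I0=331.4,O1=282.7,I1=314.4,needle=277.0).items(): print(n,round(s(c),1))
P=onz("top",308.9,248.9,.088); print("cupI now top",P, "s",(P[:2]-p0)@u)
im,_=camera("scene"); g=im[235:275,262:330].astype(int).mean(2).astype(int)
for r in range(14,28): print(r+235,g[r,:36])
E
```

```text
O0 -27.5
I0 -103.4
O1 11.1
I1 -62.2
needle 23.8
cupI now top [ 0.5701 -0.0308  0.088 ] s -0.06351543321426935
249 [26 26 26 25 29 32 36 44 49 58 55 42 33 31 51 70 52 30 28 26 26 25 25 27
 27 26 27 28 26 25 25 26 24 25 27 25]
250 [ 38  43  48  61  72  74  79  90  98 112 108  82  52  36  52  71  52  29
  29  23  27  25  24  26  27  24  27  25  26  25  25  27  24  26  26  25]
251 [ 79  88  96 119 138 138 137 142 148 155 153 132  93  54  53  70  53  32
  28  26  25  25  25  27  26  26  25  27  26  25  22  25  24  26  26  25]
252 [135 140 146 158 172 172 169 171 172 174 173 164 134  87  62  70  51  30
  26  26  25  25  23  25  27  26  25  27  24  25  26  25  26  26  26  28]
253 [169 169 170 173 177 176 176 176 177 177 178 175 160 122  83  74  51  29
  28  26  26  26  23  26  27  25  25  26  26  26  25  24  26  25  26  27]
254 [176 174 176 176 176 175 175 176 175 177 176 177 172 151 113  86  56  30
  24  23  27  25  28  27  27  26  28  25  26  26  24  25  25  26  26  29]
255 [174 173 172 175 175 175 175 176 176 176 178 177 176 169 139 103  64  37
  28  28  27  28  27  26  27  26  26  25  2
[... 387 characters left out ...]
75 174 169 157 147 125
 103 103 105 103  99 107 113 108  90  87 100 103 112 125 136 159 180 190]
259 [184 175 175 175 174 174 174 174 175 175 174 174 172 168 158 145 138 129
 115 110 110 111 112 119 126 129 138 164 191 194 196 203 208 220 229 232]
260 [177 175 175 174 174 173 174 174 174 174 173 174 171 162 138 120 114 114
 114 111 113 112 113 113 116 125 163 206 230 234 233 234 235 236 238 239]
261 [160 172 174 177 176 174 175 177 175 172 170 169 165 154 126 107 106 112
 119 117 123 129 129 123 120 130 165 202 232 239 239 239 239 239 239 239]
262 [151 171 176 179 184 187 189 187 171 159 154 148 140 135 116 106 106 119
 139 135 152 164 163 154 144 148 154 181 226 236 238 239 239 239 239 239]
```

About 11.5 mm remains.

play_rows:
  increments:
    - [[0,2,0],[0,0,0],1]
    - [[0,5,0],[0,0,0],1]
    - [[0,8,0],[0,0,0],1]
    - [[0,10,0],[0,0,0],1]
    - [[0,11.5,0],[0,0,0],1]
    - [[0,11.5,0],[0,0,0],1]
    - [[0,11.5,0],[0,0,0],1]

```text
time: 6.5
ee_pos: [0.5546, -0.1589, 0.1026]
tcp_rot: [-180.0, 0.0, 173.0]
wrist_force: [0.2, -4.4, 5.3]
opening: 0.0229
grasp_force: 29.5
```

```bash
python3 - <<'E'
from h import *
np.set_printoptions(linewidth=200)
im,d=camera("scene"); g=im.astype(int).mean(2).astype(int)
for r in range(250,268): print(r,g[r,266:290])
a=im[230:280,250:315,::-1]; im2,_=camera("top"); b=im2[215:265,245:310,::-1]
cv2.imwrite("pics/c5.png",cv2.resize(np.hstack([a,b]),None,fx=6,fy=6,interpolation=cv2.INTER_CUBIC))
E
```

```text
250 [ 75  74  81  90  99 110 108  84  52  35  51  69  53  31  24  26  24  26  26  24  26  25  22  25]
251 [138 136 137 142 147 156 151 132  93  55  54  70  50  28  27  28  28  25  26  26  23  27  26  25]
252 [171 170 170 169 172 173 173 164 134  87  62  71  52  30  27  26  27  24  25  25  25  27  26  24]
253 [177 177 176 175 177 176 177 173 159 121  84  75  53  31  28  26  25  26  26  27  26  27  25  26]
254 [176 175 175 176 176 177 176 176 173 152 113  85  55  31  25  24  27  24  25  25  24  24  25  24]
255 [175 176 176 175 176 177 177 177 176 167 138 103  63  36  25  27  23  27  26  26  27  26  24  26]
256 [176 175 175 175 177 178 177 178 178 173 153 121  88  52  29  26  26  26  26  26  27  27  28  26]
257 [174 175 175 175 176 178 178 177 176 171 158 140 124  88  49  31  26  26  27  24  27  26  31  31]
258 [174 174 175 175 177 177 176 171 161 155 152 146 146 120  81  55  40  31  30  34  39  51  64  85]
259 [173 174 174 174 175 177 173 154 137 130 132 135 139 126 102  84  69  59  75  94 104 120 137 169]
260 [175 173 173 174 174 177 157 129 116 114 115 117 119 115 107 102  95 101 145 179 191 200 209 224]
261 [176 175 175 174 166 155 130 113 110 110 112 112 113 113 110 107 104 129 190 225 232 233 234 237]
262 [186 190 188 179 153 126 111 109 109 108 110 116 125 126 122 113 107 130 194 230 238 239 239 239]
263 [216 223 217 185 142 113 110 114 112 108 107 123 150 157 150 125 108 125 183 227 236 238 238 239]
264 [234 237 230 190 140 113 108 115 113 108 107 121 148 152 147 123 109 121 174 223 227 227 235 239]
265 [239 239 235 208 157 119 108 111 110 109 109 111 121 122 120 111 108 114 159 210 206 205 230 238]
266 [239 239 236 220 165 120 108 108 110 110 110 109 110 110 108 106 105 107 139 195 209 217 232 238]
267 [239 239 235 210 151 112 108 111 110 111 110 110 110 110 108 107 105 106 124 179 223 233 237 239]
```

View pics/c5.png

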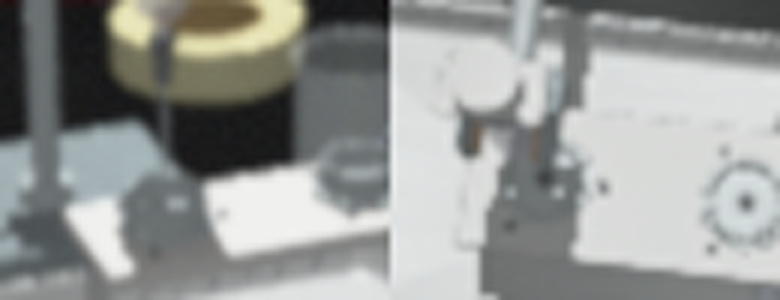

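The outer cup spans scene columns 269.6–283.8, centred at 276.8 against the needle at 277.0. That is centred, so I rest here for 2 s.

play_rows:
  increments:
    - [[0,0,0],[0,0,0],1]
    - [[0,0,0],[0,0,0],1]
    - [[0,0,0],[0,0,0],1]
    - [[0,0,0],[0,0,0],1]
    - [[0,0,0],[0,0,0],1]
    - [[0,0,0],[0,0,0],1]
    - [[0,0,0],[0,0,0],1]
    - [[0,0,0],[0,0,0],1]
    - [[0,0,0],[0,0,0],1]
    - [[0,0,0],[0,0,0],1]
    - [[0,0,0],[0,0,0],1]
    - [[0,0,0],[0,0,0],1]
    - [[0,0,0],[0,0,0],1]
    - [[0,0,0],[0,0,0],1]
    - [[0,0,0],[0,0,0],1]
    - [[0,0,0],[0,0,0],1]
    - [[0,0,0],[0,0,0],1]
    - [[0,0,0],[0,0,0],1]
    - [[0,0,0],[0,0,0],1]
    - [[0,0,0],[0,0,0],1]

```text
time: 8.6
ee_pos: [0.5545, -0.1589, 0.1026]
tcp_rot: [-180.0, 0.0, 173.0]
wrist_force: [-1.2, -4.7, 5.1]
opening: 0.0231
grasp_force: 29.5
```

play_rows:
  increments:
    - [[0,2,0.2],[0,0,0],1]
    - [[0,5,0.4],[0,0,0],1]
    - [[0,9,0.5],[0,0,0],1]
    - [[0,13,0.5],[0,0,0],1]
    - [[0,17,0.5],[0,0,0],1]
    - [[0,21,0.5],[0,0,0],1]
    - [[0,25,0.5],[0,0,0],1]
    - [[0,29,0.5],[0,0,0],1]
    - [[0,33,0.5],[0,0,0],1]
    - [[0,36,0.5],[0,0,0],1]
    - [[0,39,0.5],[0,0,0],1]
    - [[0,40,0.5],[0,0,0],1]
  grip_force: 45

```text
time: 9.8
ee_pos: [0.5596, -0.1196, 0.1026]
tcp_rot: [-179.9, 0.1, 173.0]
wrist_force: [-0.5, -7.9, 7.4]
opening: 0.0229
grasp_force: 43.7
```

play_rows:
  increments:
    - [[0,2,0.2],[0,0,0],1]
    - [[0,5,0.3],[0,0,0],1]
    - [[0,9,0.3],[0,0,0],1]
    - [[0,13,0.3],[0,0,0],1]
    - [[0,17,0.3],[0,0,0],1]
    - [[0,21,0.3],[0,0,0],1]
    - [[0,25,0.3],[0,0,0],1]
    - [[0,29,0.3],[0,0,0],1]
    - [[0,32,0.3],[0,0,0],1]
    - [[0,34,0.3],[0,0,0],1]
    - [[0,35,0.3],[0,0,0],1]
    - [[0,35,0.3],[0,0,0],1]
    - [[0,35,0.3],[0,0,0],1]
    - [[0,35,0.3],[0,0,0],1]

```text
time: 11.2
ee_pos: [0.5641, -0.0853, 0.1029]
tcp_rot: [-179.9, 0.2, 173.0]
wrist_force: [-1.2, -8.9, 11.2]
opening: 0.0225
grasp_force: 43.9
```

```bash
python3 - <<'E'
from h import *
np.set_printoptions(linewidth=200,precision=4,suppress=True)
o=telemetry.get_obs(); print(o["time"],o["wrist_force"],o["q"])
im,d=camera("scene"); g=im.astype(int).mean(2).astype(int)
for r in range(256,268): print(r,g[r,266:290])
a=im[215:290,240:370,::-1]
cv2.imwrite("pics/c6.png",cv2.resize(a,None,fx=6,fy=6,interpolation=cv2.INTER_CUBIC))
E
```

```text
11.2 [-1.2294 -8.9419 11.228 ] [-8.5386  7.2803 -3.7144 78.8479 -0.1305 -1.5212]
256 [174 175 174 175 176 178 177 177 178 173 153 122  87  51  32  26  27  25  27  25  27  26  28  24]
257 [174 175 174 176 177 178 178 177 176 175 161 140 124  86  47  32  28  26  26  25  25  26  24  27]
258 [173 174 174 175 177 177 176 173 170 169 166 154 148 117  81  56  41  36  33  32  32  35  44  53]
259 [174 172 173 174 174 175 170 159 149 148 146 141 138 128 108  90  74  66  72  83  95 100 111 125]
260 [173 173 173 174 174 173 166 141 125 121 119 120 118 118 115 107  97 103 136 162 182 190 194 202]
261 [175 175 175 176 172 159 145 123 112 110 111 111 111 112 112 108 104 124 176 216 229 232 233 234]
262 [178 182 187 190 176 142 118 108 108 110 114 121 114 110 110 108 106 120 175 225 236 239 239 238]
263 [193 206 217 218 190 137 108 105 109 110 123 143 126 111 109 108 105 110 154 222 237 237 238 238]
264 [222 228 233 227 189 135 110 106 109 109 125 150 128 110 107 107 105 106 145 217 232 229 234 238]
265 [236 238 236 227 192 142 112 108 109 108 116 130 118 109 107 107 105 106 140 204 219 206 220 234]
266 [239 238 238 230 192 138 112 108 108 109 111 115 111 109 108 107 106 106 130 186 204 200 220 234]
267 [238 238 235 224 171 122 107 108 108 109 110 111 110 110 109 108 106 104 116 161 204 222 232 238]
```

View pics/c6.png

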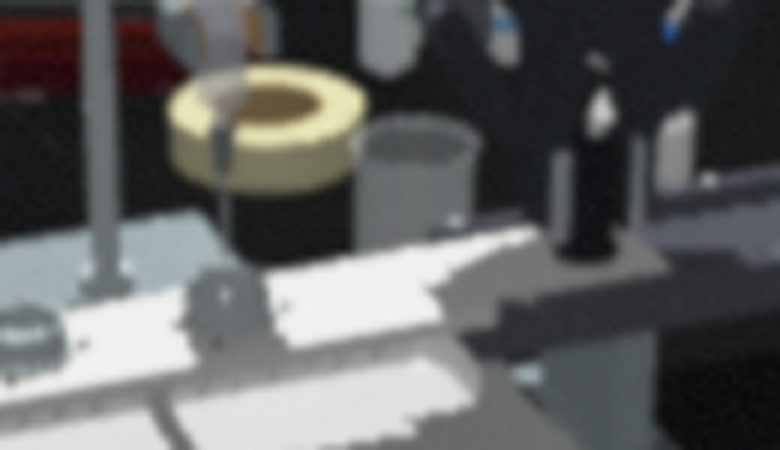

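The inner cup spans columns 270.5–284.3, centred at 277.4 against the needle at 277.0 (about 1 mm off). The carrier is level, gripped and pressed down. I settle briefly, then hand in.

play_rows:
  increments:
    - [[0,0.5,0],[0,0,0],1]
    - [[0,0.5,0],[0,0,0],1]
    - [[0,0.5,0],[0,0,0],1]
    - [[0,0.5,0],[0,0,0],1]
    - [[0,0.5,0],[0,0,0],1]
    - [[0,0.5,0],[0,0,0],1]
    - [[0,0.5,0],[0,0,0],1]
    - [[0,0.5,0],[0,0,0],1]

```text
time: 12.05
ee_pos: [0.5642, -0.085, 0.103]
tcp_rot: [-179.8, 0.2, 173.0]
wrist_force: [-2.1, -10.3, 11.3]
opening: 0.0225
grasp_force: 43.9
```

```bash
python3 -c "
from h import *
print(telemetry.get_obs()['wrist_force']); print(workorder.job_done())"
```

```text
[ -2.08856636 -10.25653757  11.26998473]
the job is handed in; nothing more can be done
None
```

I handed the job in at about 12 s, with no verdict returned: the outer cup rested 2 s under the needle (under 1 mm off in the scene camera view), and the inner cup is now about 1 mm off, with the carrier level, still gripped and pressed down on the deck.

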